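# Turn the recipe leaf and set its keeper

## Task

Turn the recipe stand's half-raised leaf over the spine from the right to the left side and press it down until it lies flat there; then push the red tab so that the keeper arm swings fully in over the leaf, up to its stop. Do it by pushing with the fingertips only: pinch or lift nothing, keep the keeper out of the way until the leaf is down, and leave everything else on the counter where it stands.

Things in the scene. Friction and masses are not known exactly. Their poses are not given: they have to be found in the camera images.
- stand: Recipe stand, fixed: brown board 220 mm along its x, 360 mm along its y, 16 mm thick, origin at the centre of its underside. The spine runs along its x through the middle; right (-y) and left (+y) of it lie stacks of recipe boards, 190 x 126 mm, tops 31 mm above the counter. At zero yaw its x points away from the robot, its y to the robot's left
- spine (a point): middle of the leaf's hinge axis, 34 mm above the counter, above the middle of the board; the axis runs along the stand's x and the axes of this point are the stand's
- leaf (a joint): leaf's angle about the spine: 0 = flat on the right stack (stand's -y), pi/2 = upright, pi = flat on the left stack (+y), its stop. Starts raised, 0.6 to 1.0. Stiff hinge: it stays wherever it is left, does not fall; 1 to 3.5 N at the free edge move it. Rigid, 105 to 180 g; its white face is on top while it lies on the right, its blue face (the one to push) is beneath
- leaf_edge (a point): middle of the leaf's free edge, 140 mm from the hinge axis, mid-thickness. The leaf is a rectangle 190 mm along the spine, from 14 to 140 mm out from the hinge axis, 6 mm thick (3 mm either side of the axis); its white half is 6 mm shorter at the free edge. When it lies flat its upper face is 37 mm above the counter
- keeper (a joint): angle of the keeper, a steel arm swinging level about an upright pin at the stand's left edge: 0 = along the stand's +x, clear beside the left stack; negative = swung outward (+y side); pi/2 = along the stand's -y, over the left stack, at its stop. Starts between -0.5 and 0 and stays where it is left (about 0.5 N at the tab moves it)
- keeper_pin (a point): the keeper's pin axis (30 mm to the stand's -x and 157 mm to its +y from the board's middle), at the underside of the arm, 40 mm above the counter. The arm is 62 mm long, 12 mm wide, 5 mm thick; the pin's head, 20 mm across, ends 46 mm above the counter
- keeper_tab (a point): centre of the keeper's red upright tab, 50 mm from the pin axis, 58 mm above the counter; the tab is 24 mm long along the arm, 10 mm thick across it and stands from 45 to 71 mm above the counter
- cream_bowl: loose cream bowl, 150 mm across, 42 mm high, beyond the stand (its +x); origin under its centre
- white_bowl: loose white bowl, 144 mm across, 65 mm high, right of the stand; origin under its centre
- spoon: loose wooden spoon, left of the stand; origin under its middle
- pepper_mill: loose dark wooden pepper mill, 52 mm across, 120 mm high, beyond the stand's right half; origin under its centre
- timer: loose white kitchen timer with an orange dial, 64 mm across, 34 mm high, beyond the stand's left half; origin under its centre
- canister: loose dark red canister, 96 mm across, 150 mm high, on the counter right of the robot; origin under its centre
- plate: loose cream plate, 200 mm across, on the dark chopping board (36 mm high) at the left; origin under its centre
- mug: loose blue mug, 76 mm across, 85 mm high, on the chopping board; origin under its centre

How it is judged:
By the outcome, as a careful person would: the job done as asked, in the order asked, and still so for the second after the job is handed in, with the robot touching nothing.
It also fails if it takes over 64 s, if anything falls off the work surface, if the arm or the gripper's body presses on something with over 40 N, if the wrist force passes 120 N, or if a joint passes its speed limit or range.

## Robot

A 6-joint arm with a two-finger parallel gripper is mounted at the origin on the work surface. World frame = base frame: x ahead of the robot, y to its left, z up, the work surface at z = 0. Lengths are in m, angles in rad, forces in N, time in s.
With the tool pointing down it reaches from about 0.325 to 0.925 m from the base axis. Payload 3.1 kg.
Tool frame: the origin (TCP) lies at the very end of the fingers, on their centre line; the grasp point (between the pads) lies behind it (grip_depth is the z of the grasp point in the tool frame, in m); z points along the fingers, y is the line along which they close (so a half turn about z gives the same grasp; the last joint's range is limited). The gripper opens to 85 mm and grips with 20 to 120 N. Pads are 22 mm wide; open, the fingers measure 114 mm over their backs; the gripper's body (76 mm by 85 mm) begins 54 mm behind the grasp point. The pads swing forward as they close: fully open they stand 13 mm farther back than shut.
Start: joints at [1.224, 0.217, 1.613, -0, 1.311, -0.112], TCP at [0.145, 0.608, 0.231] pointing down, gripper open.
Joint ranges: [-2.75, 2.75], [-0.78, 2.1], [0.31, 2.55], [-1.13, 4.27], [0.13, 2.63], [-2.58, 2.58]. Speed limits (rad/s): [2.79, 2.79, 3.14, 3.14, 3.14, 3.14].

## Interface

Orientations are given as [roll, pitch, yaw] about the fixed x, y, z axes, in that order (R = Rz(yaw) Ry(pitch) Rx(roll)).
In Python, from workcell import * gives the robot as it stands.
- The arm moves only by the tool play_rows, never from a script. Its argument "increments" is one flat list of numbers, 5 for each row, row after row: the opening, from 0 (shut) to 1 (fully open), then the shift along the tool's x, y, z in mm, then the turn about the tool's z in degrees. In form: [claw, x, y, z, spin, claw, x, y, z, spin, ...]. A call has 1 to 12 rows; each row shifts and turns the commanded pose from where the row before left it, along the tool's axes as they then stand; what a row does not reach is not made up. A row lasts 1/8 s, in which the tool goes at most 62.5 mm and 10.7 degrees, less where a joint would pass 70% of its speed; a pose out of reach is approached as far as the arm can. A call with a gripper value outside its range is refused whole. The fingers move at their own pace and stop on an object; the grip force is fixed at half the most. Time passes only in rows, so rows that do not move let the fingers close. It gives the time, the measured TCP pose, the force, the opening and the grip force at its end, in the units of the state.
- sense(): the state, without advancing time (a new reading comes with each control period).
- get_image(name): name is "side" or "top"; returns the picture (480x640x3 uint8, blue, green, red); there is no depth.
- camera_params(name): a dict with "vfov" (degrees; the focal length in pixels is half the picture's height over the tangent of half this angle, whatever the lens; pixels are square), "cx", "cy" (the principal point, pixels), "rvec" (rotation vector, rad) and "tvec" (3), from world to camera coordinates, as OpenCV has them. Camera axes: x right, y down, z forward; pixel columns grow to the right and rows downward; lengths in m; the calibration is good to about 2 mm. A picture is of the moment at which its call begins. camera_params takes no time and is no camera call.
- finish_job(): hands the job in; it is judged then, once.
The state is a dict: "time": time; "joint_pos": joint angles; "dq": joint speeds; "joint_efforts": joint torques, N m; "eef_pos": TCP position; "tool_rot": TCP orientation; "ft_force": force on the tool from outside, world axes, zero at the start; "wrist_torque": the same for the moment, N m; "gripper_width": finger opening in m; "grip_force": force on a finger pad.
Only numpy, scipy, OpenCV 4.12 (cv2) and the standard library are available. Lean on these libraries where they do the work, as an engineer would, in place of code of your own. Each camera call takes 0.05 s, during which the arm holds its last target. There are 200 camera calls.

## Working session

There is one attempt and no reset: what is moved stays moved. The work goes in short steps, Python scripts to look and compute and a tool call to move; the robot and the scene stay as the last step left them, time stands still between calls to the robot, and variables do not carry over. Pictures are saved under pics/ and viewed, at most 10 in all, crops included, and the job is handed in when it is done.

Besides the shell and the picture viewer there is one more tool, called after "Emit:" by a JSON object that holds its "method" and its "body", one argument or row to a line. play_rows: Moves the arm, as the interface text tells. Its arguments: {"type":"object","properties":{"increments":{"type":"array","items":{"type":"number"}}},"required":["increments"]}

```bash
mkdir -p pics
cat > h.py <<'E'
from workcell import *
import numpy as np, cv2
def cam(n):
    p=camera_params(n); R=cv2.Rodrigues(np.array(p["rvec"],float))[0]; t=np.array(p["tvec"],float).ravel()
    f=240/np.tan(np.radians(p["vfov"])/2); return R,t,f,p["cx"],p["cy"]
def proj(n,P):
    R,t,f,cx,cy=cam(n); c=np.atleast_2d(P)@R.T+t; return np.c_[cx+f*c[:,0]/c[:,2],cy+f*c[:,1]/c[:,2]]
def ray(n,u,v):
    R,t,f,cx,cy=cam(n); d=R.T@np.array([(u-cx)/f,(v-cy)/f,1]); return -R.T@t,d
def plane(n,u,v,z):
    o,d=ray(n,u,v); return o+d*(z-o[2])/d[2]
E
python3 - <<'E'
from h import *
for n in("top","side"):
    cv2.imwrite(f"pics/{n}0.png",get_image(n)); p=camera_params(n); print(p, ray(n,320,240))
s=sense(); print(s)
E
```

```text
{'vfov': 52.8568429504817, 'cx': 321.0229253970407, 'cy': 235.68951154622184, 'rvec': array([ 2.17974798, -2.12414586,  0.15407253]), 'tvec': array([-0.04406652,  0.59899571,  1.53405152])} (array([ 0.38301105, -0.02370014,  1.60212129]), array([ 0.12878466, -0.00121043, -0.99171428]))
{'vfov': 43.064858645681205, 'cx': 338.66293827223006, 'cy': 228.57297231866124, 'rvec': array([ 0.23746929, -2.90160329,  1.03006602]), 'tvec': array([0.59628077, 0.1274751 , 1.58859951])} (array([0.44336718, 0.98761146, 1.3128207 ]), array([ 0.1293408 , -0.60288848, -0.78809312]))
{'time': 0.1, 'joint_pos': array([ 1.22377051e+00,  2.17691970e-01,  1.61480397e+00, -7.51077351e-06,
        1.31129758e+00, -1.12199646e-01]), 'dq': array([ 0.00114855, -0.00138809, -0.00177338,  0.00224281, -0.00032789,
       -0.00039551]), 'joint_efforts': array([-9.33567098e-04, -3.98079872e+01, -3.04969168e+01, -1.76155327e-04,
        4.28732208e-03, -1.28556886e-05]), 'eef_pos': array([0.14514617, 0.60714522, 0.23007481]), 'tool_rot': array([-3.13940482e+00, -2.39208277e-04,  2.90676815e+00]), 'ft_force': array([ 0.0693154 , -0.19693853, -0.46766824]), 'wrist_torque': array([ 0.00044531, -0.03229972, -0.02850672]), 'grip_force': 0.0, 'gripper_width': 0.08511757359453548}
```

View pics/top0.png

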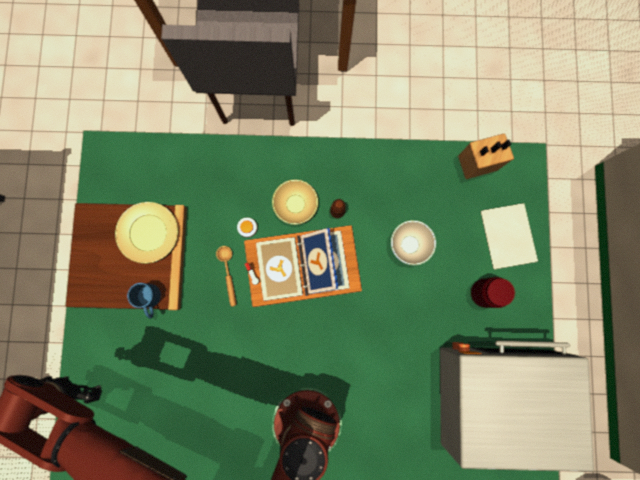

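View pics/side0.png

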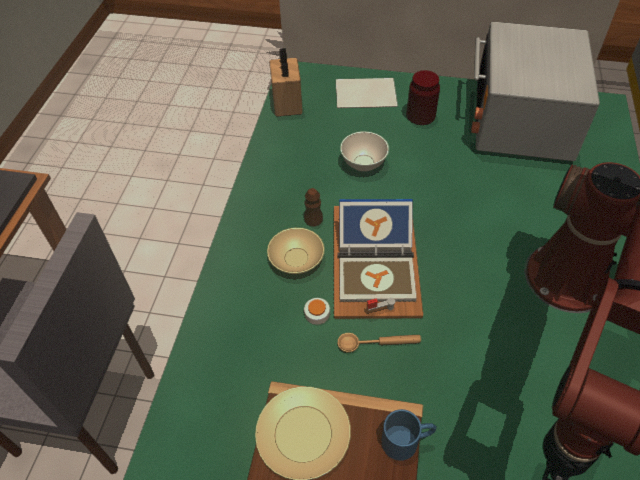

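Run:
```python
from h import *
a=cv2.imread("pics/top0.png");b=cv2.imread("pics/side0.png")
A=cv2.resize(a[215:315,235:370],None,fx=5,fy=5,interpolation=cv2.INTER_CUBIC)
B=cv2.resize(b[190:325,300:440],None,fx=4,fy=4,interpolation=cv2.INTER_CUBIC)
cv2.imwrite("pics/c1.png",A);cv2.imwrite("pics/c2.png",B)
for n,im,roi in(("top",a,(215,315,235,370)),("side",b,(190,325,325,430))):
    h=cv2.cvtColor(im,cv2.COLOR_BGR2HSV); m=cv2.inRange(h,(3,110,90),(22,255,255))
    k=np.zeros_like(m);k[roi[0]:roi[1],roi[2]:roi[3]]=m[roi[0]:roi[1],roi[2]:roi[3]]
    c=np.vstack([q for q in cv2.findContours(k,0,2)[0] if cv2.contourArea(q)>30]); 
    P=np.array([plane(n,u,v,.016)[:2] for u,v in cv2.convexHull(c)[:,0]]).astype(np.float32)
    r=cv2.minAreaRect(P*1000); print(n,r); print(cv2.boxPoints(r))
```

```text
top ((536.08154296875, 39.58123779296875), (287.775146484375, 366.80584716796875), 9.759759902954102)
[[ 363.18643  195.93835]
 [ 425.3664  -165.55878]
 [ 708.9767  -116.77588]
 [ 646.7967   244.72125]]
side ((501.3938293457031, 28.214935302734375), (218.60935974121094, 360.1813049316406), 9.612346649169922)
[[ 363.55203  187.5253 ]
 [ 423.69553 -167.59909]
 [ 639.2356  -131.09543]
 [ 579.09216  224.02896]]
```

View pics/c1.png

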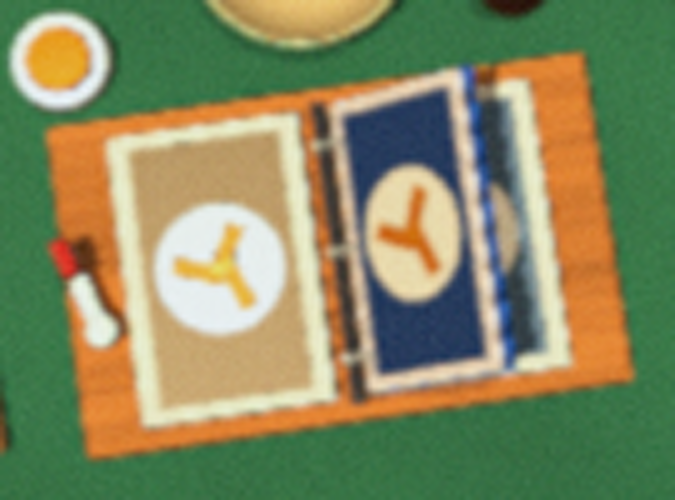

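View pics/c2.png

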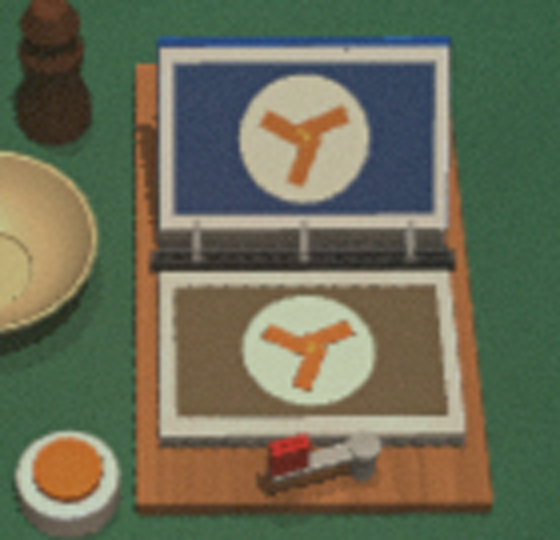

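```bash
cat >> h.py <<'E'
C=np.array([.5014,.0285]); YAW=np.radians(9.65)
ex=np.array([np.cos(YAW),np.sin(YAW)]); ey=np.array([-ex[1],ex[0]])
def W(x,y,z): return np.r_[C+x*ex+y*ey,z]
def S(p): return np.array([(p[:2]-C)@ex,(p[:2]-C)@ey,p[2]])
E
python3 - <<'E'
from h import *
for q in [(48,130),(585,52),(633,380),(90,458)]:
    p=plane("top",q[0]/5+235,q[1]/5+215,.016); print("corner top",p,S(p)*1000)
T=lambda q:(q[0]/5+235-.4,q[1]/5+215-.4); D=lambda q:(q[0]/4+300-.4,q[1]/4+190-.4)
# leaf edge: angle from each view by point on circle radius 140
for n,pts in(("top",[T((470,68)),T((512,368)),T((491,218))]),("side",[D((158,39)),D((304,39)),D((450,39))])):
    for u,v in pts:
        o,d=ray(n,u,v); best=min(np.linspace(.3,1.3,1001),key=lambda a:abs(np.hypot(*(proj(n,W(0,-.14*np.cos(a),.034+.14*np.sin(a)))[0]-[u,v])) if 0 else 0) if 0 else min(abs((lambda P:(S(P)[1]+.14*np.cos(a)))(o+d*((.034+.14*np.sin(a)-o[2])/d[2]))),9))
        P=plane(n,u,v,.034+.14*np.sin(best)); print(n,best,S(P)*1000)
for n,q,z in(("top",T((62,257)),.071),("top",T((100,332)),.046),("side",D((290,440)),.071),("side",D((365,440)),.046)):
    P=plane(n,*q,z); print(n,P,S(P)*1000)
for nm,n,q,z in(("timer","top",T((60,60)),.034),("timer","side",D((66,465)),.034),("mill","top",(339,207),.12),("mill","side",(312,191),.12),("bowl","top",(295,203),.042),("wb","top",(413,243),.065),("spoon","top",(224,254),.02),("spoon","top",(233,304),.01)):
    P=plane(n,*q,z); print(nm,P,S(P)*1000)
E
```

```text
corner top [0.57910773 0.2236006  0.016     ] [109.31272102 179.31387721  16.        ]
corner top [ 0.64075229 -0.13082684  0.016     ] [ 110.67265497 -180.43188761   16.        ]
corner top [ 0.42463819 -0.16577644  0.016     ] [-108.24203436 -178.65993323   16.        ]
corner top [0.36529113 0.18624653 0.016     ] [-107.74003131  178.33024961   16.        ]
top 0.808 [ 94.49294938 -96.68757978 135.20694218]
top 0.823 [-90.6679775  -95.21208855 136.64648802]
top 0.8160000000000001 [  1.07481325 -95.94124343 135.97755442]
side 0.73 [  95.31425256 -105.93488144  127.3617489 ]
side 0.73 [-5.86114524e-02 -1.05503494e+02  1.27361749e+02]
side 0.73 [ -95.44805648 -105.07203192  127.3617489 ]
top [0.49267885 0.20366228 0.071     ] [ 20.76455304 174.14567361  71.        ]
top [0.44696716 0.18078308 0.046     ] [-28.13553688 159.25282741  46.        ]
side [0.49074218 0.19593283 0.071     ] [ 17.55960441 166.85023508  71.        ]
side [0.44635118 0.17250872 0.046     ] [-30.12983415 151.19880319  46.        ]
timer [0.6246809  0.21648132 0.034     ] [153.047636  164.6559345  34.       ]
timer [0.62549941 0.21265952 0.034     ] [153.21392217 160.75100596  34.        ]
mill [ 0.68100522 -0.08220371  0.12      ] [ 158.50666359 -139.24432863  120.        ]
mill [ 0.6901048  -0.08408373  0.12      ] [ 167.16234011 -142.62310084  120.        ]
bowl [0.70622053 0.05981338 0.042     ] [207.17138348  -3.46359222  42.        ]
wb [ 0.58074737 -0.32437098  0.065     ] [  19.0731554  -361.17883444   65.        ]
spoon [0.53381294 0.28855094 0.02      ] [ 75.54641638 250.93789515  20.        ]
spoon [0.3719558  0.25255269 0.01      ] [-90.05482284 242.58098925  10.        ]
```

Run:
```python
from h import *
import workcell
print([ (n,getattr(workcell,n)) for n in dir(workcell) if 'grip' in n.lower()])
p=sense()["eef_pos"]; print(S(p)*1000, W(0,-.15,.23), np.degrees(np.pi+YAW-sense()["tool_rot"][2]))
```

```text
[('grip_depth', -0.0187)]
[-254.21508963  630.17598117  230.07480773] [ 0.52654437 -0.11937752  0.23      ] 23.104452835714795
```

Emit:
{"method": "play_rows", "body": {
  "increments": [0, 0, 0, 0, -7.8, 0, 0, 0, 0, -7.8, 0, 0, 0, 0, -7.5]
}}

```text
time: 0.48
eef_pos: [0.1452, 0.6074, 0.2305]
tool_rot: [-3.14, -0.001, -2.969]
ft_force: [-0.6, -0.6, 0.3]
gripper_width: 0.0324
grip_force: 0.0
```

Emit:
{"method": "play_rows", "body": {
  "increments": [0, -13, -39, 0, 0, 0, -13, -39, 0, 0, 0, -13, -39, 0, 0, 0, -13, -39, 0, 0, 0, -13, -39, 0, 0, 0, -13, -39, 0, 0, 0, -13, -39, 0, 0, 0, -13, -39, 0, 0, 0, -13, -39, 0, 0, 0, -13, -39, 0, 0]
}}

```text
time: 1.72
eef_pos: [0.339, 0.2438, 0.2309]
tool_rot: [-3.141, -0.0, -2.973]
ft_force: [0.8, -0.3, -0.6]
gripper_width: -0.0002
grip_force: 0.0
```

Emit:
{"method": "play_rows", "body": {
  "increments": [0, -13, -39, 0, 0, 0, -13, -39, 0, 0, 0, -13, -39, 0, 0, 0, -13, -39, 0, 0, 0, -13, -39, 0, 0, 0, -13, -39, 0, 0, 0, -13, -39, 0, 0, 0, -13, -39, 0, 0, 0, -13, -39, 0, 0, 0, -13, -39, 0, 0, 0, 0, 0, 0, 0]
}}

```text
time: 3.1
eef_pos: [0.5329, -0.1197, 0.2308]
tool_rot: [-3.141, -0.001, -2.976]
ft_force: [-0.1, 0.0, -0.2]
gripper_width: -0.0003
grip_force: 0.0
```

Run:
```python
from h import *
s=sense();print(S(s["eef_pos"])*1000,np.degrees(s["tool_rot"][2]),s["joint_pos"],s["gripper_width"],s["time"])
```

```text
[   6.2489178  -151.43785863  230.75682618] -170.53752074571742 [-3.49282005e-01  5.02901188e-02  1.80038342e+00 -4.45996173e-04
  1.29137718e+00 -2.08510669e+00] -0.0002723229118075373 3.1
```

Emit:
{"method": "play_rows", "body": {
  "increments": [0, 2, 0, 40, 0, 0, 2, 0, 40, 0, 0, 2, 0, 41, 0, 0, 0, 10, 0, 0, 0, 0, 12, 0, 0, 0, 0, 12, 0, 0, 0, 0, 8, -7, 0, 0, 0, 8, -7, 0, 0, 0, 8, -7, 0, 0, 0, 8, -4, 0, 0, 0, 8, -4, 0, 0, 0, 8, -4, 0]
}}

```text
time: 4.6
eef_pos: [0.5132, -0.0374, 0.144]
tool_rot: [-3.141, 0.001, -2.974]
ft_force: [1.2, -2.4, 2.1]
gripper_width: 0.0001
grip_force: 1.3
```

Run:
```python
from h import *
s=sense();print(S(s["eef_pos"])*1000,s["ft_force"],s["wrist_torque"])
im=get_image("side"); a=cv2.resize(im[120:330,250:450],None,fx=2.8,fy=2.8,interpolation=cv2.INTER_CUBIC)
cv2.imwrite("pics/s1.png",a)
```

```text
[  0.56403985 -66.96612095 144.02372826] [ 1.18352573 -2.41202992  2.08542863] [-0.33874467 -0.13899664 -0.02683815]
```

View pics/s1.png

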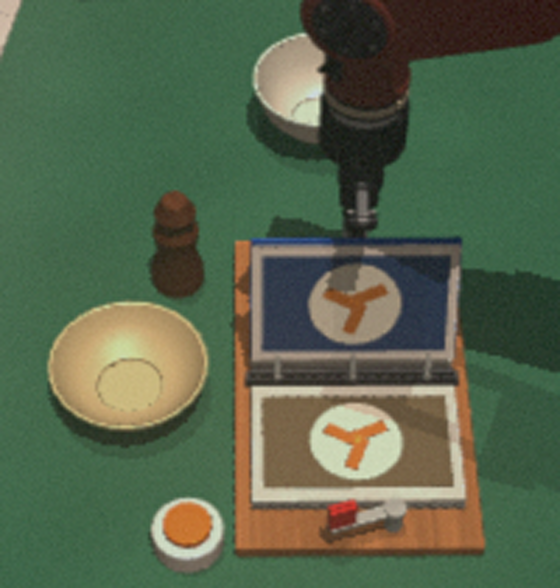

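The image shows the leaf following, with its top edge at crop row about 240, and the shut fingers behind it. I'll continue over the top.

Emit:
{"method": "play_rows", "body": {
  "increments": [0, 0, 10, -2, 0, 0, 0, 10, -1, 0, 0, 0, 10, -1, 0, 0, 0, 10, -1, 0, 0, 0, 9, 0, 0, 0, 0, 12, 1, 0, 0, 0, 13, 2, 0, 0, 0, 12, 3, 0, 0, 0, 11, 4, 0, 0, 0, 10, 5, 0, 0, 0, 10, 6, 0, 0, 0, 0, 0, 0]
}}

```text
time: 6.15
eef_pos: [0.4921, 0.0785, 0.1262]
tool_rot: [3.141, -0.002, -2.972]
ft_force: [-0.1, 0.8, 0.4]
gripper_width: 0.0
grip_force: 0.0
```

Run:
```python
from h import *
s=sense();print(S(s["eef_pos"])*1000,s["ft_force"],s["wrist_torque"])
im=get_image("side"); a=cv2.resize(im[120:330,250:450],None,fx=2.8,fy=2.8,interpolation=cv2.INTER_CUBIC)
cv2.imwrite("pics/s2.png",a)
```

```text
[ -0.81674179  50.8218625  126.19224774] [-0.12317615  0.80142494  0.42436081] [ 0.03786798 -0.00069557  0.00734171]
```

View pics/s2.png

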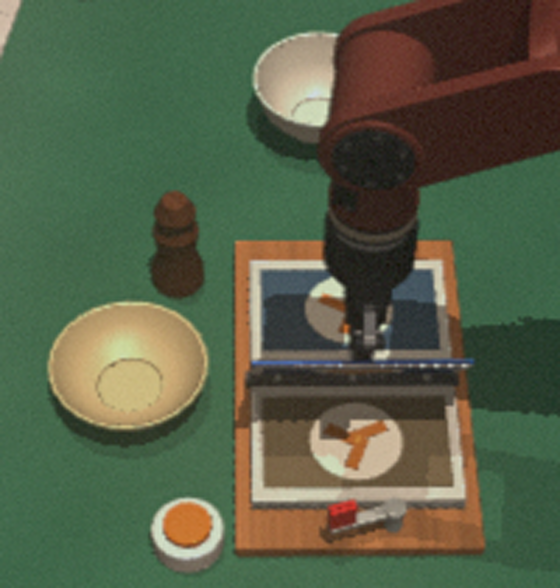

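The leaf is seen edge-on to the side camera (crop row 362), so it is at about 2.2 rad as planned. I'll keep going down.

Emit:
{"method": "play_rows", "body": {
  "increments": [0, 0, 9, 6, 0, 0, 0, 8, 8, 0, 0, 0, 8, 8, 0, 0, 0, 5, 8, 0, 0, 0, 5, 8, 0, 0, 0, 5, 8, 0, 0, 0, 4, 11, 0, 0, 0, 3, 11, 0, 0, 0, 1, 7, 0, 0, 0, 1, 7, 0, 0, 0, 0, 4, 0]
}}

```text
time: 7.58
eef_pos: [0.4846, 0.1259, 0.0407]
tool_rot: [3.142, -0.001, -2.973]
ft_force: [-0.5, -0.2, 0.3]
gripper_width: -0.0003
grip_force: 0.4
```

Emit:
{"method": "play_rows", "body": {
  "increments": [0, 0, 0, 2, 0, 0, 0, 0, 2, 0, 0, 0, 0, 1, 0, 0, 0, 0, 0, 0]
}}

```text
time: 8.07
eef_pos: [0.4851, 0.1259, 0.037]
tool_rot: [-3.141, -0.0, -2.973]
ft_force: [-1.9, -1.0, 4.0]
gripper_width: 0.0004
grip_force: 2.4
```

Run:
```python
from h import *
s=sense();print(S(s["eef_pos"])*1000,s["ft_force"],s["wrist_torque"])
```

```text
[ 0.25706305 98.73384246 37.03465925] [-1.87665525 -1.00630822  4.01873437] [-0.03230971  0.32629082  0.00160826]
```

Emit:
{"method": "play_rows", "body": {
  "increments": [0, 0, 0, 1, 0, 0, 0, 0, 1, 0, 0, 0, 0, 1, 0, 0, 0, 0, 0, 0]
}}

```text
time: 8.57
eef_pos: [0.4852, 0.1259, 0.0367]
tool_rot: [-3.141, -0.002, -2.973]
ft_force: [-9.6, -1.6, 24.1]
gripper_width: 0.0001
grip_force: 11.9
```

Emit:
{"method": "play_rows", "body": {
  "increments": [0, 0, 0, -10, 0, 0, 0, 0, -30, 0, 0, 0, 0, -40, 0, 0, -5, 40, -10, 0, 0, -5, 40, 0, 0, 0, -5, 36, 0, 0, 0, 0, 0, 0, 0]
}}

```text
time: 9.45
eef_pos: [0.4803, 0.2448, 0.1235]
tool_rot: [3.141, 0.001, -2.97]
ft_force: [0.7, 0.4, 0.0]
gripper_width: -0.0
grip_force: 0.0
```

Run:
```python
from h import *
s=sense();print(S(s["eef_pos"])*1000,s["ft_force"])
b=get_image("side");t=get_image("top")
B=cv2.resize(b[190:340,300:450],None,fx=3,fy=3,interpolation=cv2.INTER_CUBIC)
T=cv2.resize(t[215:315,220:330],None,fx=3.5,fy=4.5,interpolation=cv2.INTER_CUBIC)[:450,:345]
cv2.imwrite("pics/k1.png",np.hstack([B,T]))
for n,im,r in(("side",b,(280,330,350,410)),("top",t,(255,285,235,262))):
    h=cv2.cvtColor(im,cv2.COLOR_BGR2HSV);m=cv2.inRange(h,(0,170,110),(6,255,255))|cv2.inRange(h,(172,170,110),(180,255,255))
    q=np.argwhere(m[r[0]:r[1],r[2]:r[3]])+[r[0],r[2]]; 
    if len(q): u=q.mean(0)[::-1]; print(n,len(q),u,S(plane(n,*u,.066))*1000)
```

```text
[ 15.50472884 216.7721357  123.47811939] [0.70289515 0.35594824 0.00295649]
side 7 [368.57142857 301.71428571] [ 25.9436764  169.61959469  66.        ]
top 18 [248.05555556 266.72222222] [ 18.48345758 171.77788414  66.        ]
```

View pics/k1.png

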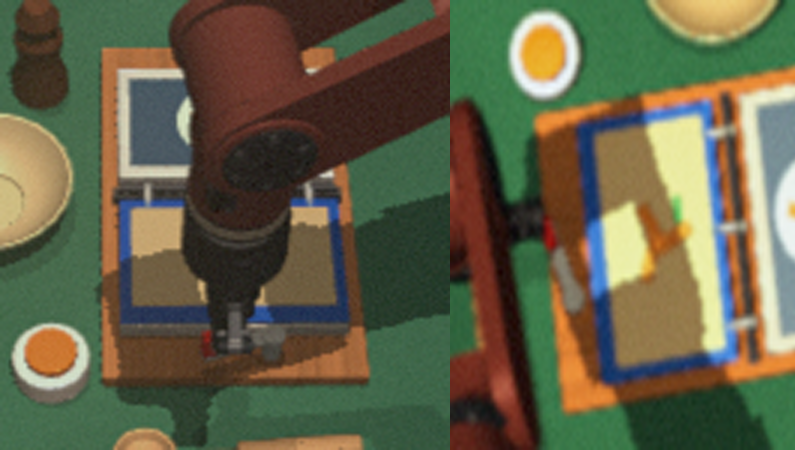

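The leaf lies flat on the left with its blue border showing. The tab is at about stand (19, 171) mm, still outside, and the fingertips are outboard of it.

Emit:
{"method": "play_rows", "body": {
  "increments": [0, 0, 0, 35, 0, 0, 0, 0, 34, 0, 0, 3, -14, 0, 0, 0, 2, -13, 0, 0, 0, -2, -7, 0, 0, 0, -2, -7, 0, 0, 0, -7, -7, 0, 0, 0, -6, -8, 0, 0, 0, 1, -7, 0, 0, 0, 1, -7, 0, 0, 0, 5, -6, 0, 0, 0, 4, -6, 0, 0]
}}

```text
time: 11.05
eef_pos: [0.4945, 0.1617, 0.0542]
tool_rot: [3.142, -0.0, -2.973]
ft_force: [-0.2, 0.2, 0.1]
gripper_width: -0.0004
grip_force: 0.2
```

Run:
```python
from h import *
s=sense();print(S(s["eef_pos"])*1000,s["ft_force"])
b=get_image("side");cv2.imwrite("pics/k2.png",cv2.resize(b[190:340,300:450],None,fx=4,fy=4,interpolation=cv2.INTER_CUBIC))
```

```text
[ 15.4898796  132.49703235  54.1949257 ] [-0.16941432  0.17664826  0.06332731]
```

View pics/k2.png

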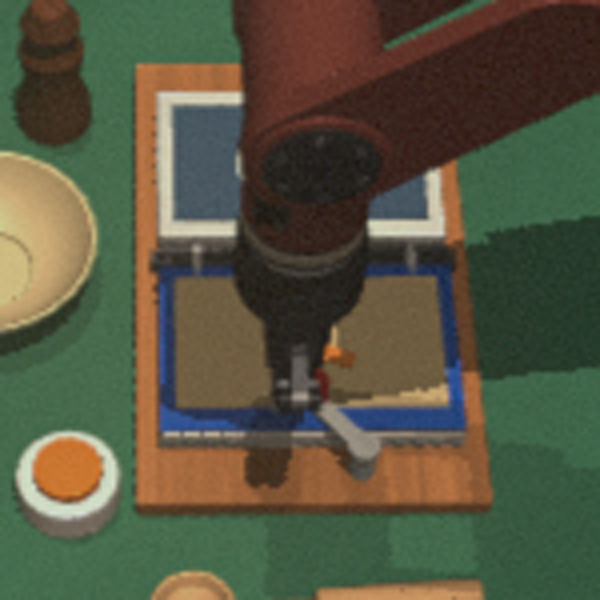

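The keeper has swung in over the leaf to about 0.9 rad, with the red tab at crop (320, 388). I'll continue to the stop.

Emit:
{"method": "play_rows", "body": {
  "increments": [0, 6, -4, 0, 0, 0, 6, -4, 0, 0, 0, 5, -4, 0, 0, 0, 5, -3, 0, 0, 0, 4, -2, 0, 0, 0, 3, -1, 0, 0, 0, 1, 0, 0, 0, 0, 1, 0, 0, 0, 0, 0, 0, 0, 0]
}}

```text
time: 12.22
eef_pos: [0.4681, 0.1393, 0.0544]
tool_rot: [-3.141, 0.001, -2.973]
ft_force: [2.6, -0.4, -1.5]
gripper_width: 0.0002
grip_force: 1.1
```

Run:
```python
from h import *
s=sense();print(S(s["eef_pos"])*1000,s["ft_force"])
```

```text
[-14.24143798 114.77191563  54.44868264] [ 2.55205533 -0.41860418 -1.51802448]
```

Emit:
{"method": "play_rows", "body": {
  "increments": [0, 1, -2, 0, 0, 0, 1, -2, 0, 0, 0, 1, 0, 0, 0, 0, 0, 0, 0, 0]
}}

```text
time: 12.72
eef_pos: [0.4686, 0.1359, 0.0555]
tool_rot: [3.14, 0.008, -2.974]
ft_force: [6.7, 4.6, -3.1]
gripper_width: 0.0003
grip_force: 3.8
```

Run:
```python
from h import *
s=sense();print(S(s["eef_pos"])*1000,s["ft_force"])
```

```text
[-14.36954456 111.43510645  55.45339107] [ 6.66094415  4.55302279 -3.08570041]
```

The stop is reached: the force rises with no further travel. Backing off and lifting clear.

Emit:
{"method": "play_rows", "body": {
  "increments": [0, -5, 1, 0, 0, 0, -10, 0, 0, 0, 0, -10, 0, 0, 0, 0, 0, 0, -40, 0, 0, 0, 0, -50, 0, 0, 0, 0, -50, 0, 0, 20, 50, -20, 0, 0, 20, 50, 0, 0, 0, 20, 50, 0, 0, 0, 20, 50, 0, 0, 0, 20, 50, 0, 0, 0, 0, 0, 0, 0]
}}

```text
time: 14.22
eef_pos: [0.3473, 0.3721, 0.2142]
tool_rot: [3.141, -0.001, -2.968]
ft_force: [0.1, 0.1, 0.0]
gripper_width: -0.0
grip_force: 0.0
```

Run:
```python
from h import *
b=get_image("side");t=get_image("top")
B=cv2.resize(b[190:340,300:450],None,fx=3,fy=3,interpolation=cv2.INTER_CUBIC)
T=cv2.resize(t[180:315,230:335],(350,450),interpolation=cv2.INTER_CUBIC)
cv2.imwrite("pics/f.png",np.hstack([B,T]))
print(proj("side",[W(-.03,.157,.046),W(-.03,.107,.071),W(-.03,.14,.037)]))
print((proj("side",[W(-.03,.157,.046),W(-.03,.107,.071)])-[300,190])*3)
```

```text
[[390.93828705 301.61663274]
 [390.41538518 278.88624051]
 [390.28165397 297.71722805]]
[[272.81486116 334.84989823]
 [271.24615554 266.65872153]]
```

View pics/f.png

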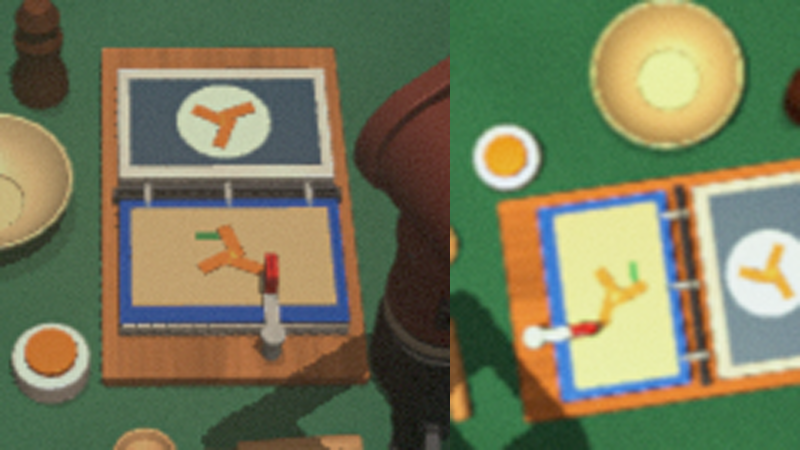

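The leaf is flat on the left. The keeper points straight along -y over it, with the tab at (271, 267) as predicted for pi/2, and nothing else has moved.

```bash
python3 -c "
from workcell import *
print(finish_job())"
```

```text
the job is handed in; nothing more can be done
None
```

The leaf is turned over and lies flat on the left side, the keeper is swung in over it to its stop, and the job was handed in after about 14 s with everything else where it stood.

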